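Set the ratchet to loosen and back off the glass press screw

ROBOT

A 7-joint arm with a two-finger parallel gripper is mounted at the origin on a cart in front of the work surface, level with it; the furniture and walls round the work are solid. World frame = base frame: x ahead of the robot, y to its left, z up, the work surface at z = 0. Lengths are in m, angles in rad, forces in N, time in s.
With the tool pointing down it reaches from about 0.425 to 1.025 m from the base axis. Payload 9.4 kg.
Tool frame: the origin (TCP) lies at the very end of the fingers, on their centre line; the grasp point (between the pads) lies manip.grip_point_offset behind it (manip.grip_point_offset is the distance from the TCP to the grasp point, in m); z points along the fingers, y is the line along which they close (so a half turn about z gives the same grasp; the last joint's range is limited). The gripper opens to 93 mm and grips with 3 to 60 N. Pads are 15 mm wide; open, the fingers measure 128 mm over their backs; the gripper's body (75 mm by 188 mm) begins 65 mm behind the grasp point.
Start: joints at [-1.285, 0.599, -0.003, 1.599, 0.002, 0.943, -0.08], TCP at [0.257, 0.678, 0.219] pointing down, gripper open.
Joint ranges: [-2.57, 2.57], [-0.35, 1.97], [-1.29, 1.29], [0.11, 2.56], [-1.05, 4.19], [0.11, 1.86], [-2.63, 2.63]. Speed limits (rad/s): [2.22, 2.22, 3.01, 3.01, 3.14, 3.14, 3.14].

INTERFACE

Orientations are given as a rotation vector (axis times angle).
In Python, from workcell import manip, snapshot, sign_off gives the robot as it stands. The module is installed in compiled form; this text tells all that it offers.
- The arm moves only by the tool jog_arm, never from a script. Its argument "increments" is a list that holds one entry, the list of rows, each a list of 7 numbers: the shift along the tool's x, y, z in units of 0.2 m (1.0 is 0.2 m), then the turn, a rotation vector about the tool's x, y, z in units of 45 degrees (1.0 is 45 degrees), then the closure, from -1 (fully open) to 1 (shut). In form: [[[x, y, z, rx, ry, rz, grip], ...]]. A call has 1 to 8 rows; each row is the pose to reach, as a shift and turn from the pose commanded when the call began, along the tool's axes at that moment; what a row does not reach only later rows make up. A row lasts 1/8 s, in which the tool goes at most 62.5 mm and 10.7 degrees, less where a joint would pass 70% of its speed; a pose out of reach is approached as far as the arm can. A call with a number of a shift or a turn outside -1 to 1 is refused whole. A call with a gripper value outside its range is refused whole. The fingers move at their own pace and stop on an object; "squeeze" is the grip in N (left out, the last holds). Time passes only in rows, so rows that repeat a pose let the fingers close. It gives the time, the measured TCP pose, the force, the opening and the grip force at its end, in the units of the state.
- manip.state(): the state, without advancing time (a new reading comes with each control period).
- snapshot(name): name is "scene" or "top" or "wrist"; returns a dict with "img" (400x640x3 uint8, red, green, blue), "fx", "fy", "cx", "cy" (pixels), "camera_from_world" (4x4, takes a point from world to camera coordinates); the wrist camera has in their place "T_tool_cam" (4x4, takes a point from camera to tool coordinates, whose origin is the TCP and whose axes are the flange's). Camera axes: x right, y up, looking along -z (the intrinsics and any distortion apply to the point x, -y, -z); pixel columns grow to the right and rows downward; lengths in m; the calibration is good to about 2 mm. A picture is of the moment at which its call begins: read the wrist's pose just before it. There is no depth.
- sign_off(): hands the job in; it is judged then, once.
The state is a dict: "clock": time; "q": joint angles; "dq": joint speeds; "joint_torque": joint torques, N m; "eef_pos": TCP position; "ee_rot": TCP orientation; "force": force on the tool from outside, world axes, zero at the start; "torque": the same for the moment, N m; "opening": finger opening in m; "grip_force": force on a finger pad.
Only numpy, scipy, OpenCV 4.12 (cv2) and the standard library are available. Lean on these libraries where they do the work, as an engineer would, in place of code of your own. Each camera call takes 0.05 s, during which the arm holds its last target. There are 200 camera calls.

TASK

The screw of the small blue glass press is done up and its ratchet is still set to tighten. Push the ratchet's red direction lever right over to its other side, then work the handle to and fro so that the screw turns back (counterclockwise from above) until its yellow pointer arm comes up firmly against the red stop post; feel for the stop and press on it gently, without forcing it. Turn the screw only by the ratchet handle, never tighten it further, leave the things around in place, and let go at the end.

Things in the scene. Friction and masses are not known exactly. Their poses are not given: they have to be found in the camera images.
- press: small blue steel screw press, fixed on the table. Origin: on the table under the vertical screw axis; -x axis: middle of the handle's swing. Base 150 (x) x 210 (y) x 12 mm, posts at y = +-85 mm, top plate 104 x 206 mm with upper face 76 mm above the table, nuts up to 83 mm on it at y = +-85 mm, two swing-stop pins up to 92 mm. The screw lifts the pad off a clamped glass plate
- screw (a joint): angle of the screw, rad: 0 at the start (done up), grows as it turns back counterclockwise from above (loosens). It turns against 0.7 N m of friction and stays where it is left. The stop is met after 1.0 to 1.6 rad; the angle is not known beforehand
- pointer: yellow pointer arm with the screw's steel hex, turning with the screw above the ratchet head: arm 8 mm wide, 6 mm thick, reaching 46 mm from the screw axis, 103 to 109 mm above the table; hex up to 112 mm. Origin on the screw axis 83.5 mm above the table, x axis out along the arm
- pointer_tip (a point): on the leading (counterclockwise) side of the pointer arm, 40 mm from the screw axis: the spot that meets the stop post
- stop_post: red upright stop post, 8 mm thick, 40 mm from the screw axis, its top 111 mm above the table, spring-buffered: it gives way about 1 mm round the screw axis for 30 N. Origin on the screw axis 76 mm above the table, x axis towards the post
- back_stop: fixed steel stop ring, 96 mm wide, 3 mm thick, on the top plate round the screw; it carries the stop post and is set to another angle each time. Origin on the screw axis 76 mm above the table, x axis towards the post
- stop_face (a point): spot on the side of the red post that the pointer arm meets; at the stop it coincides with point pointer_tip
- handle (a joint): ratchet handle, rad, counterclockwise from above; 0 along the press's -x; pins stop it at -0.65 and +0.65. Friction 0.3 N m (some 0.2 more clicking back); stays where left. 15 teeth: up to 0.42 rad of a stroke is lost before the screw follows. Direction lever at its - end: the screw follows only counterclockwise (+) swings (loosens); at its + end only clockwise ones (tightens)
- handle_grip (a point): middle of the handle's black round rubber grip: 22 mm thick, 78 mm long, level and radial, 142 mm from the screw axis, centre 90 mm above the table, free below. Turning the screw takes about 7 N sideways here; once the arm is on the stop post the force rises by 2 to 3 N a mm. 12 to 18 N here seats it (below 11 N is too little); over 20 N strains the stop
- dir_lever (a joint): angle of the ratchet's direction lever, rad, relative to the handle, counterclockwise from above, from -0.42 to +0.42. Near +0.42 (start): set to tighten. Near -0.42: set to loosen. It stays where it is left and moves at about 3 N on its tab
- lever_tab (a point): red upright thumb tab of the direction lever: 12 mm along, 9 mm across, 99.5 to 123.5 mm above the table (this point at 116.5 mm), 34 mm from the lever's pivot, which stands on the handle's centre line 38 mm from the screw axis. The handle's steel bar below the tab, 16 mm wide, has its top at 96 mm, the head at 98 mm
- jar_coral: bystander: clear jar with coral glass grains, 81 mm wide, 120 mm tall; origin at its underside; leave it
- mug_far: bystander: stoneware mug, 92 x 128 x 100 mm; origin at its underside; leave it
- lid_0: bystander: black jar lid, 78 mm wide, 14 mm thick; origin at its underside; leave it
- glass_pot: bystander: small empty glass pot, 87 mm wide, 50 mm tall; origin at its underside; leave it

How it is judged:
On the way, in this order (a step that is already met when the one before it is completed fails the run):
1. the direction lever is over on the loosening side before the screw has been turned (value of joint dir_lever below -0.32 rad and value of joint screw below 0.1 rad), for 0.2 s.
2. the ratchet has turned the screw back by 0.6 rad (value of joint screw above 0.6 rad), for 0.1 s.
3. the pointer arm is pressed on the stop post with more than 8 N (contact force between pointer and stop_post above 8 N), for 0.2 s.
At the end, for the whole second after the job is handed in: The yellow pointer arm stands against the red stop post (striking spots within 3 mm), the direction lever is still on its loosening side (below -0.32 rad), and screw and handle are released and at rest (horizontal distance between pointer_tip and stop_face below 0.003 m and value of joint dir_lever below -0.32 rad and velocity of joint each of screw, handle below 0.05 rad/s); the robot touches nothing.
It fails at once if the screw is tightened further, by 0.08 rad (value of joint screw below -0.08 rad).
It fails at once if the stop is forced: pointer arm on the stop post with more than 50 N (contact force between pointer and stop_post above 50 N).
It fails at once if the robot pushes the pointer arm or hex itself instead of the ratchet handle (contact force between any of the fingers, the arm and pointer above 1 N).
It fails at once if a bystander is moved by more than 30 mm (distance of any of jar_coral, mug_far, lid_0, glass_pot from where it was at the start of the episode above 0.03 m).
It also fails if it takes over 58 s, if anything falls off the work surface, if the arm or the gripper's body presses on something with over 40 N, if the wrist force passes 120 N, or if a joint passes its speed limit or range.

## Working session

There is one attempt and no reset: what is moved stays moved. The work goes in short steps, Python scripts to look and compute and a tool call to move; the robot and the scene stay as the last step left them, time stands still between calls to the robot, and variables do not carry over. Pictures are saved under pics/ and viewed, at most 10 in all, crops included, and the job is handed in when it is done.

Besides the shell and the picture viewer there is one more tool, called after ">>>" in YAML: its name, and indented under it one key for each argument. jog_arm: Moves the arm, as the interface text tells. Shifts and turns lie within -1 to 1; 1 stands for 0.2 m of shift or 45 degrees of turn. Its arguments: {"type":"object","properties":{"increments":{"type":"array","items":{"type":"array","items":{"type":"array","items":{"type":"number"}}}},"squeeze":{"type":"number"}},"required":["increments"]}

```bash
mkdir -p pics; python3 - <<'E'
from workcell import manip, snapshot
import cv2,pickle,numpy as np
s=manip.state();print({k:np.round(v,3) for k,v in s.items()},manip.grip_point_offset)
for n in("scene","top"):
    d=snapshot(n);pickle.dump(d,open(n+".pkl","wb"));cv2.imwrite(f"pics/{n}0.png",d["img"][:,:,::-1])
    print(n,d["fx"],d["cx"],d["cy"],np.round(d["camera_from_world"],3).tolist(),[k for k in d])
E
```

```text
{'clock': np.float64(0.0), 'q': array([-1.285,  0.6  , -0.003,  1.6  ,  0.002,  0.943, -0.08 ]), 'dq': array([-0.   ,  0.001,  0.   ,  0.   ,  0.001, -0.001,  0.002]), 'joint_torque': array([ 1.0000e-03, -7.6504e+01,  1.4970e+00, -2.5236e+01, -5.3000e-02,
        1.7000e-02,  0.0000e+00]), 'eef_pos': array([0.257, 0.677, 0.218]), 'ee_rot': array([-5.67e-01, -3.09e+00,  2.00e-03]), 'force': array([ 0.317, -0.315, -0.02 ]), 'torque': array([ 0.025, -0.041, -0.014]), 'grip_force': np.float64(0.0), 'opening': np.float64(0.093)} 0.0188
scene 488.05266002466186 322.84261113498854 200.92055680585148 [[0.6, -0.799, 0.02, -0.433], [0.382, 0.309, 0.871, -0.274], [-0.702, -0.515, 0.491, -1.01], [0.0, 0.0, 0.0, 1.0]] ['img', 'fx', 'fy', 'cx', 'cy', 'camera_from_world']
top 466.88743686856276 315.6276496894076 201.8491199336468 [[0.01, -1.0, -0.018, -0.087], [0.996, 0.009, 0.093, -0.604], [-0.093, -0.019, 0.996, -1.253], [0.0, 0.0, 0.0, 1.0]] ['img', 'fx', 'fy', 'cx', 'cy', 'camera_from_world']
```

View pics/top0.png

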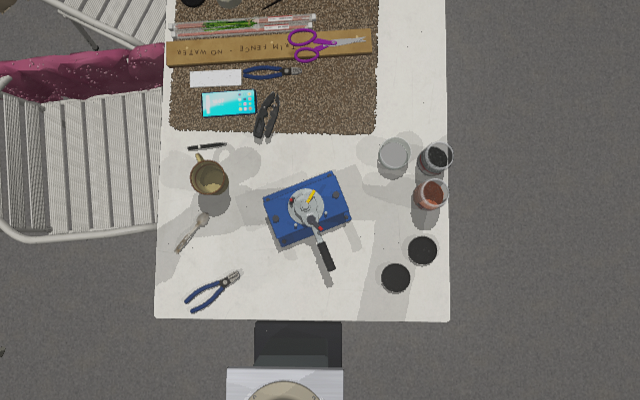

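View pics/scene0.png

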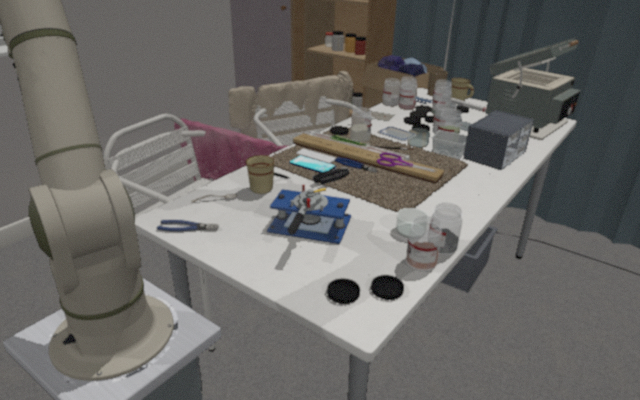

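```bash
cat > h.py <<'E'
import numpy as np,cv2,pickle
def ray(d,u,v):
    M=d["camera_from_world"];R=M[:3,:3];c=-R.T@M[:3,3]
    return c,R.T@np.array([(u-d["cx"])/d["fx"],-(v-d["cy"])/d["fy"],-1])
def at(d,u,v,z):
    c,r=ray(d,u,v);return (c+r*(z-c[2])/r[2])
def pix(d,p):
    q=d["camera_from_world"]@np.r_[p,1];return np.array([d["cx"]-d["fx"]*q[0]/q[2],d["cy"]+d["fy"]*q[1]/q[2]])
E
python3 - <<'E'
from h import *
d=pickle.load(open("top.pkl","rb"));im=d["img"]
hsv=cv2.cvtColor(im,cv2.COLOR_RGB2HSV)
def m(lo,hi,box):
    k=cv2.inRange(hsv,lo,hi);z=np.zeros_like(k);x0,y0,x1,y1=box;z[y0:y1,x0:x1]=k[y0:y1,x0:x1];return z
b=m((105,130,40),(125,255,255),(255,160,365,255))
r=cv2.minAreaRect(cv2.findNonZero(b));print("blue",r,[at(d,*p,.076).round(3).tolist() for p in cv2.boxPoints(r)])
k=m((0,0,0),(180,90,60),(310,235,345,280))
n,l,st,c=cv2.connectedComponentsWithStats(k);i=1+st[1:,4].argmax();print("grip",st[i],c[i],at(d,*c[i],.09))
y=m((22,120,120),(35,255,255),(280,180,340,230));print("yel",cv2.countNonZero(y),cv2.findNonZero(y).mean((0,1)),at(d,*cv2.findNonZero(y).mean((0,1)),.109))
rd=m((0,130,80),(8,255,255),(280,180,340,240))|m((172,130,80),(180,255,255),(280,180,340,240))
n,l,st,c=cv2.connectedComponentsWithStats(rd)
for i in range(1,n):print("red",st[i],c[i],at(d,*c[i],.12))
cv2.imwrite("pics/crop.png",cv2.resize(im[165:285,250:370,::-1],(600,600),interpolation=cv2.INTER_CUBIC))
E
```

```text
blue ((306.35101318359375, 208.4678192138672), (52.27203369140625, 76.71639251708984), 68.49856567382812) [[0.608, 0.063, 0.076], [0.685, -0.125, 0.076], [0.556, -0.177, 0.076], [0.481, 0.01, 0.076]]
grip [318 242  17  29 215] [326.13023256 256.18139535] [ 0.45820109 -0.11045581  0.09      ]
yel 42 [310.30952381 196.19047619] [ 0.61134051 -0.06843717  0.109     ]
red [290 198   3   3   7] [291.         199.28571429] [ 0.60183728 -0.01968197  0.12      ]
red [318 226   5   5  17] [320. 228.] [ 0.52952345 -0.09421518  0.12      ]
```

View pics/crop.png

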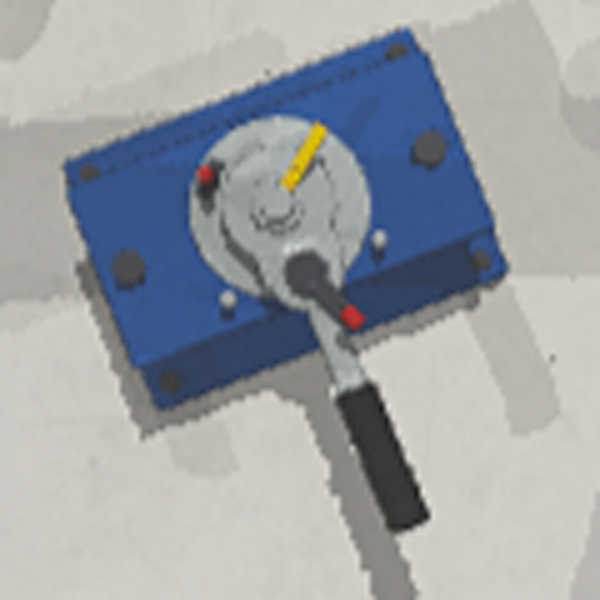

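```bash
python3 - <<'E'
from h import *
from scipy.spatial.transform import Rotation as Ro
d=pickle.load(open("top.pkl","rb"))
P=lambda u,v,z:at(d,250+u/5-.4,165+v/5-.4,z)
n1=P(428,150,.083);n2=P(130,268,.083);ax=(n1+n2)/2;print("nuts",n1,n2,np.linalg.norm(n1-n2),"axis",ax)
yax=(n2-n1)/np.linalg.norm(n2-n1);yaw=np.arctan2(-yax[0],yax[1]);print("press yaw",yaw)
g=at(d,326.13,256.18,.092)
for nm,p in (("ring",P(280,210,.079)),("grip",g),("tab",P(352,316,.1235)),("post",P(205,175,.111)),("ptip",P(322,128,.109)),("yroot",P(289,186,.109)),("pivot",P(306,272,.11))):
    v=p-ax;print(nm,p.round(4),"r",np.hypot(*v[:2]).round(4),"ang in press from -x",((np.arctan2(v[1],v[0])-yaw-np.pi+np.pi)%(2*np.pi)-np.pi).round(3))
R=Ro.from_rotvec([-.567,-3.09,.002]).as_matrix();print(R.round(3))
E
```

```text
nuts [ 0.61883178 -0.13293281  0.083     ] [0.5553701  0.02255753 0.083     ] 0.16794234960557158 axis [ 0.58710094 -0.05518764  0.083     ]
press yaw 0.3875030666761708
ring [ 0.5869 -0.0555  0.079 ] r 0.0004 ang in press from -x 0.488
grip [ 0.4583 -0.1104  0.092 ] r 0.1402 ang in press from -x 0.018
tab [ 0.5299 -0.0942  0.1235] r 0.0693 ang in press from -x 0.212
post [ 0.6019 -0.018   0.111 ] r 0.04 ang in press from -x -2.337
ptip [ 0.6269 -0.0778  0.109 ] r 0.0458 ang in press from -x 2.238
yroot [ 0.5968 -0.0611  0.109 ] r 0.0114 ang in press from -x 2.204
pivot [ 0.5526 -0.0704  0.11  ] r 0.0377 ang in press from -x 0.028
[[-0.935  0.355 -0.   ]
 [ 0.355  0.935 -0.001]
 [-0.    -0.001 -1.   ]]
```

```bash
cat >> h.py <<'E'
from scipy.spatial.transform import Rotation as Ro
AX=np.array([.587,-.0553]);YAW=.3875
def tgt(r,phi,z,off=0.):   # point at radius r, handle angle phi, tangential offset off
    a=YAW+np.pi+phi;h=np.array([np.cos(a),np.sin(a)]);t=np.array([-h[1],h[0]])
    return np.r_[AX+r*h+off*t,z]
def rel(s,p,phi):          # increments to reach p with tool x towards the screw at handle angle phi
    R=Ro.from_rotvec(s["ee_rot"]);c,n=np.cos(YAW+phi),np.sin(YAW+phi)
    Rt=Ro.from_matrix(np.array([[c,n,0],[n,-c,0],[0,0,-1.]]))
    return (R.inv().apply(p-s["eef_pos"])/.2).round(3),((R.inv()*Rt).as_rotvec()/(np.pi/4)).round(3)
def where(s):
    v=s["eef_pos"][:2]-AX;a=np.arctan2(v[1],v[0])-YAW-np.pi
    phi=(a+np.pi)%(2*np.pi)-np.pi;t=np.array([-v[1],v[0]])/np.hypot(*v)
    return dict(t=round(float(s["clock"]),2),r=np.hypot(*v).round(4),phi=phi.round(3),z=s["eef_pos"][2].round(4),Ft=(s["force"][:2]@t).round(2),F=s["force"].round(2))
E
python3 - <<'E'
from h import *
from workcell import manip
s=manip.state();print(rel(s,tgt(.070,.21,.2),.018))
E
```

```text
(array([-2.641, -3.126,  0.094]), array([-1.000e-03,  2.000e-03,  3.022e+00]))
```

>>> jog_arm:
  increments:
    - [[-0.16,-0.18,0,0,0,0.18,0.14],[-0.34,-0.38,0,0,0,0.38,0.14],[-0.51,-0.6,0,0,0,0.6,0.14],[-0.68,-0.8,0,0,0,0.8,0.14],[-0.84,-1,0,0,0,1,0.14],[-0.84,-1,0,0,0,1,0.14]]

```text
clock: 0.85
eef_pos: [0.3448, 0.4272, 0.2188]
ee_rot: [1.714, 2.631, -0.002]
force: [0.3, 1.3, 0.4]
opening: 0.0411
grip_force: 0.0
```

```bash
python3 - <<'E'
from h import *
from workcell import manip
s=manip.state();print(rel(s,tgt(.070,.21,.2),.018),s["eef_pos"],s["clock"],s["opening"])
E
```

```text
(array([-2.759, -0.211,  0.099]), array([1.000e-03, 2.000e-03, 2.013e+00])) [0.34480156 0.42717968 0.21883201] 0.85 0.04112882179420326
```

>>> jog_arm:
  increments:
    - [[-0.25,0,0,0,0,0.23,0.14],[-0.5,0,0,0,0,0.46,0.14],[-0.75,0,0,0,0,0.69,0.14],[-1,-0.08,0,0,0,0.92,0.14],[-1,-0.08,0,0,0,1,0.14]]

```text
clock: 1.48
eef_pos: [0.4112, 0.2393, 0.2187]
ee_rot: [2.592, 1.775, -0.001]
force: [0.7, 0.7, -0.1]
opening: 0.0398
grip_force: 0.0
```

```bash
python3 - <<'E'
from h import *
from workcell import manip
s=manip.state();print(rel(s,tgt(.070,.21,.2),.018),s["eef_pos"],s["clock"],s["opening"])
E
```

```text
(array([-1.344,  1.154,  0.095]), array([0.000e+00, 1.000e-03, 1.013e+00])) [0.41117314 0.23929115 0.21872672] 1.475 0.03984587833615842
```

>>> jog_arm:
  increments:
    - [[-0.2,0.17,0,0,0,0.2,0.14],[-0.4,0.34,0,0,0,0.4,0.14],[-0.6,0.51,0,0,0,0.6,0.14],[-0.8,0.68,0,0,0,0.8,0.14],[-1,0.86,0,0,0,1,0.14],[-1,0.86,0,0,0,1,0.14]]

```text
clock: 2.22
eef_pos: [0.5023, -0.0088, 0.2188]
ee_rot: [3.071, 0.651, 0.002]
force: [-0.9, -0.2, -0.2]
opening: 0.0404
grip_force: 0.0
```

```bash
python3 - <<'E'
from h import *
from workcell import manip
s=manip.state();print(rel(s,tgt(.070,.21,.16),.018),s["eef_pos"],s["clock"],s["opening"])
E
```

```text
(array([-0.051,  0.446,  0.295]), array([ 0.003, -0.001,  0.015])) [ 0.50226047 -0.00883411  0.2187878 ] 2.225 0.04041175770177845
```

>>> jog_arm:
  increments:
    - [[-0.02,0.2,0.05,0,0,0.015,0.14],[-0.05,0.44,0.15,0,0,0.015,0.14],[-0.05,0.446,0.25,0,0,0.015,0.14],[-0.05,0.446,0.295,0,0,0.015,0.14],[-0.05,0.446,0.295,0,0,0.015,0.14]]

```text
clock: 2.85
eef_pos: [0.5279, -0.0898, 0.1591]
ee_rot: [-3.074, -0.645, 0.002]
force: [-0.2, -0.3, -0.1]
opening: 0.0398
grip_force: 0.0
```

```bash
python3 - <<'E'
from h import *
from workcell import manip,snapshot
s=manip.state();print(rel(s,tgt(.070,.21,.106),.018),where(s),s["opening"])
d=snapshot("wrist");pickle.dump((s,d),open("w1.pkl","wb"));cv2.imwrite("pics/w1.png",d["img"][:,:,::-1]);print(d["T_tool_cam"].round(3))
E
```

```text
(array([-0.004,  0.025,  0.266]), array([-0.001,  0.001,  0.01 ])) {'t': 2.85, 'r': np.float64(0.0684), 'phi': np.float64(0.141), 'z': np.float64(0.1591), 'Ft': np.float64(0.14), 'F': array([-0.21, -0.29, -0.06])} 0.03975717184089592
[[ 0.     0.954  0.299  0.084]
 [ 1.    -0.    -0.    -0.   ]
 [-0.     0.299 -0.954 -0.167]
 [ 0.     0.     0.     1.   ]]
```

View pics/w1.png

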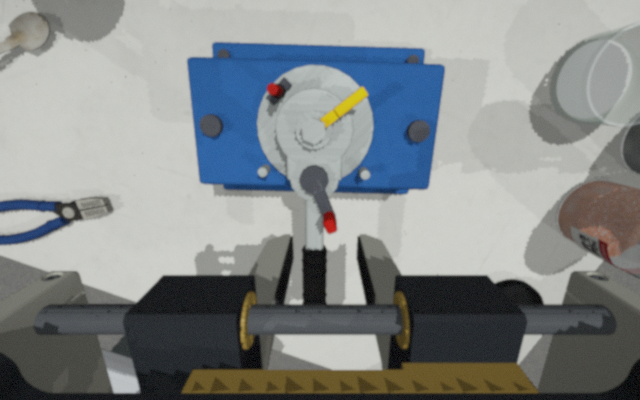

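>>> jog_arm:
  increments:
    - [[0,0.025,0.13,0,0,0.01,0.14],[0,0.025,0.262,0,0,0.01,0.14],[0,0.025,0.262,0,0,0.01,0.14]]

```text
clock: 3.28
eef_pos: [0.5296, -0.0949, 0.1068]
ee_rot: [-3.077, -0.631, 0.003]
force: [-0.3, 0.9, -0.3]
opening: 0.0401
grip_force: 0.0
```

>>> jog_arm:
  increments:
    - [[0,-0.05,0,0,0,0,0.14],[0,-0.09,0,0,0,0,0.14],[0,-0.12,0,0,0,0,0.14],[0,-0.14,0,0,0,0,0.14],[0,-0.14,0,0,0,0,0.14]]

```text
clock: 3.9
eef_pos: [0.5193, -0.0694, 0.1075]
ee_rot: [-3.077, -0.63, -0.001]
force: [0.1, -0.1, 0.0]
opening: 0.0398
grip_force: 0.2
```

```bash
python3 - <<'E'
from h import *
from workcell import manip,snapshot
s=manip.state();print(where(s),s["eef_pos"])
E
```

```text
{'t': 3.9, 'r': np.float64(0.0691), 'phi': np.float64(-0.182), 'z': np.float64(0.1075), 'Ft': np.float64(0.15), 'F': array([ 0.06, -0.14,  0.05])} [ 0.51932175 -0.06939753  0.10750218]
```

>>> jog_arm:
  increments:
    - [[0,-0.02,0,0,0,0,0.14],[0,-0.04,0,0,0,0,0.14],[0,-0.055,0,0,0,0,0.14],[0,-0.055,0,0,0,0,0.14]]

```text
clock: 4.4
eef_pos: [0.5149, -0.0595, 0.1072]
ee_rot: [-3.078, -0.629, -0.0]
force: [0.9, -2.3, 1.9]
opening: 0.0398
grip_force: 1.0
```

```bash
python3 - <<'E'
from h import *
from workcell import manip,snapshot
s=manip.state();print(where(s),s["eef_pos"],s["grip_force"])
d=snapshot("wrist");pickle.dump((s,d),open("w2.pkl","wb"));cv2.imwrite("pics/w2.png",d["img"][100:300,200:440,::-1].repeat(2,0).repeat(2,1))
E
```

```text
{'t': 4.4, 'r': np.float64(0.0723), 'phi': np.float64(-0.329), 'z': np.float64(0.1072), 'Ft': np.float64(2.37), 'F': array([ 0.92, -2.32,  1.9 ])} [ 0.51485797 -0.05953365  0.10724118] 0.9842341463081539
```

View pics/w2.png

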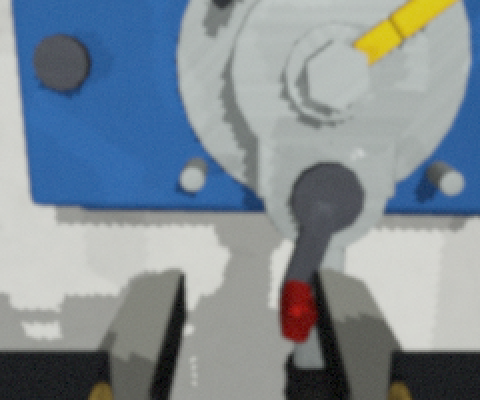

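>>> jog_arm:
  increments:
    - [[0,-0.015,0,0,0,0,0.14],[0,-0.03,0,0,0,0,0.14],[0,-0.04,0,0,0,0,0.14],[0,-0.04,0,0,0,0,0.14]]

```text
clock: 4.95
eef_pos: [0.513, -0.0526, 0.1074]
ee_rot: [3.077, 0.629, 0.003]
force: [5.2, -3.5, -1.4]
opening: 0.04
grip_force: 2.5
```

```bash
python3 - <<'E'
from h import *
from workcell import manip,snapshot
s=manip.state();print(where(s),s["eef_pos"],s["grip_force"])
d=snapshot("wrist");pickle.dump((s,d),open("w3.pkl","wb"));cv2.imwrite("pics/w3.png",d["img"][100:300,200:440,::-1].repeat(2,0).repeat(2,1))
E
```

```text
{'t': 4.95, 'r': np.float64(0.074), 'phi': np.float64(-0.424), 'z': np.float64(0.1074), 'Ft': np.float64(3.31), 'F': array([ 5.18, -3.5 , -1.43])} [ 0.51303537 -0.05261574  0.10737989] 2.501617055386305
```

View pics/w3.png

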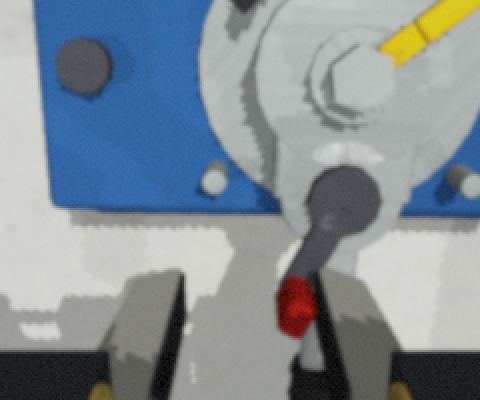

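```bash
cat >> h.py <<'E'
def wat(s,d,u,v,z):
    T=d["T_tool_cam"];R=Ro.from_rotvec(s["ee_rot"]).as_matrix()
    c=s["eef_pos"]+R@T[:3,3];r=R@T[:3,:3]@np.array([(u-d["cx"])/d["fx"],-(v-d["cy"])/d["fy"],-1])
    return c+r*(z-c[2])/r[2]
def pol(p):
    v=p[:2]-AX;return np.hypot(*v).round(4),((np.arctan2(v[1],v[0])-YAW)%(2*np.pi)-np.pi).round(3)
E
python3 - <<'E'
from h import *
for f in("w1","w3"):
    s,d=pickle.load(open(f+".pkl","rb"));hsv=cv2.cvtColor(d["img"],cv2.COLOR_RGB2HSV)
    rd=cv2.inRange(hsv,(0,130,60),(8,255,255))|cv2.inRange(hsv,(172,130,60),(180,255,255));rd[:130]=0
    p=cv2.findNonZero(rd)[:,0];c=p.mean(0);print(f,c,p.min(0),p.max(0),wat(s,d,*c,.1135).round(4),pol(wat(s,d,*c,.1135)))
s,d=pickle.load(open("w3.pkl","rb"))
# hex centre, pivot centre, bar centre (crop/2+offset)
for n,u,v,z in(("hex",362,78,.112),("pivot",345,202,.11),("bar",312,350,.096)):
    q=wat(s,d,200+u/2,100+v/2,z);print(n,q.round(4),pol(q))
E
```

```text
w1 [393.07116105 227.83146067] [323 212] [608 259] [ 0.5441 -0.1416  0.1135] (np.float64(0.0963), np.float64(0.722))
w3 [347.68502203 252.7246696 ] [339 238] [358 268] [ 0.5181 -0.0658  0.1135] (np.float64(0.0697), np.float64(-0.236))
hex [ 0.5877 -0.0543  0.112 ] (np.float64(0.0012), np.float64(-2.579))
pivot [ 0.5533 -0.0662  0.11  ] (np.float64(0.0354), np.float64(-0.074))
bar [ 0.4968 -0.0834  0.096 ] (np.float64(0.0944), np.float64(-0.086))
```

>>> jog_arm:
  increments:
    - [[0.003,-0.015,0,0,0,0,0.14],[0.006,-0.03,0,0,0,0,0.14],[0.01,-0.045,0,0,0,0,0.14],[0.01,-0.045,0,0,0,0,0.14]]

```text
clock: 5.5
eef_pos: [0.5114, -0.0434, 0.1074]
ee_rot: [3.077, 0.629, 0.004]
force: [4.8, -3.2, -2.2]
opening: 0.0403
grip_force: 2.3
```

```bash
python3 - <<'E'
from h import *
from workcell import manip,snapshot
s=manip.state();print(where(s),s["eef_pos"],s["grip_force"])
d=snapshot("wrist");pickle.dump((s,d),open("w4.pkl","wb"));cv2.imwrite("pics/w4.png",d["img"][100:300,200:440,::-1].repeat(2,0).repeat(2,1))
for f in("w1","w3","w4"):
    s,d=pickle.load(open(f+".pkl","rb"));hsv=cv2.cvtColor(d["img"],cv2.COLOR_RGB2HSV)
    rd=cv2.inRange(hsv,(0,130,60),(8,255,255))|cv2.inRange(hsv,(172,130,60),(180,255,255));rd[:130]=0;rd[:,450:]=0
    c=cv2.findNonZero(rd)[:,0].mean(0);tab=wat(s,d,*c,.1135)
    y=cv2.inRange(hsv,(22,120,100),(35,255,255));y[200:]=0;y[:,:250]=0;y[:,420:]=0
    c=cv2.findNonZero(y)[:,0].mean(0);yp=wat(s,d,*c,.109)
    k=cv2.inRange(hsv,(100,10,60),(140,80,105));k[130:235,300:]&=255;k[:130]=0;k[235:]=0;k[:,:300]=0;k[:,400:]=0
    print(f,"tab",pol(tab),"pointer",pol(yp))
E
```

```text
{'t': 5.5, 'r': np.float64(0.0765), 'phi': np.float64(-0.543), 'z': np.float64(0.1074), 'Ft': np.float64(2.39), 'F': array([ 4.81, -3.18, -2.16])} [ 0.51142772 -0.04341418  0.10739025] 2.334363777190447
w1 tab (np.float64(0.0698), np.float64(0.19)) pointer (np.float64(0.0275), np.float64(2.271))
w3 tab (np.float64(0.0697), np.float64(-0.236)) pointer (np.float64(0.0179), np.float64(2.326))
w4 tab (np.float64(0.0698), np.float64(-0.38)) pointer (np.float64(0.013), np.float64(2.406))
```

View pics/w4.png

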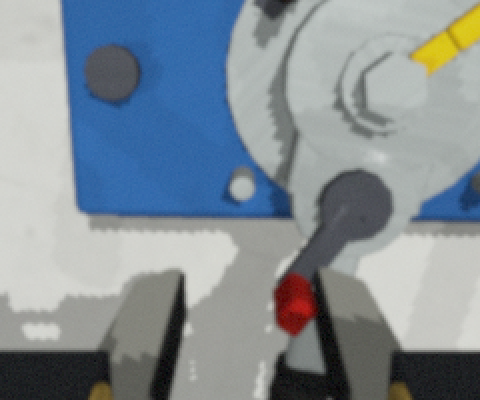

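```bash
python3 - <<'E'
from h import *
from workcell import manip
s,d=pickle.load(open("w4.pkl","rb"))
for n,u,v,z in(("hex",396,84,.112),("pivot",354,205,.11),("barL",288,365,.096),("barR",322,365,.096)):
    q=wat(s,d,200+u/2,100+v/2,z);print(n,q.round(4),pol(q))
s=manip.state();print("retreat",rel(s,tgt(.0765,-.5,.107),.018))
print(rel(s,tgt(.142,-.2,.14),-.2))
E
```

```text
hex [ 0.5883 -0.0544  0.112 ] (np.float64(0.0016), np.float64(-2.951))
pivot [ 0.5519 -0.0599  0.11  ] (np.float64(0.0354), np.float64(-0.258))
barL [ 0.4864 -0.0689  0.096 ] (np.float64(0.1015), np.float64(-0.253))
barR [ 0.4911 -0.0799  0.096 ] (np.float64(0.099), np.float64(-0.136))
retreat (array([-0.008,  0.014,  0.002]), array([ 0.002, -0.002, -0.003]))
(array([-0.369,  0.051, -0.164]), array([ 0.002, -0.003,  0.275]))
```

>>> jog_arm:
  increments:
    - [[0,0.03,0,0,0,0,0.14],[0,0.04,-0.1,0,0,0,0.14],[-0.05,0.045,-0.2,0,0,0.08,0.14],[-0.2,0.05,-0.22,0,0,0.18,0.14],[-0.37,0.05,-0.2,0,0,0.275,0.14],[-0.37,0.05,-0.164,0,0,0.275,0.14],[-0.37,0.05,-0.164,0,0,0.275,0.14]]

```text
clock: 6.42
eef_pos: [0.4459, -0.0812, 0.1397]
ee_rot: [-3.127, -0.295, 0.001]
force: [0.3, -1.4, 1.0]
opening: 0.0399
grip_force: 0.0
```

```bash
python3 - <<'E'
from h import *
from workcell import manip,snapshot
s=manip.state();print(where(s),rel(s,tgt(.142,-.2,.078),-.2))
d=snapshot("wrist");pickle.dump((s,d),open("w5.pkl","wb"));cv2.imwrite("pics/w5.png",d["img"][:,:,::-1])
E
```

```text
{'t': 6.42, 'r': np.float64(0.1434), 'phi': np.float64(-0.206), 'z': np.float64(0.1397), 'Ft': np.float64(1.41), 'F': array([ 0.3 , -1.38,  1.04])} (array([0.007, 0.004, 0.308]), array([-0.001,  0.001,  0.001]))
```

View pics/w5.png

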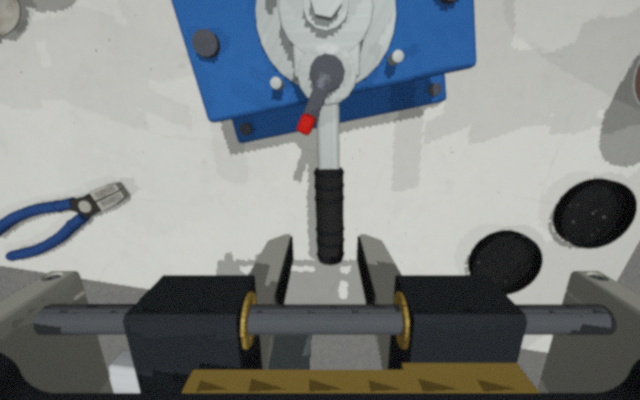

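>>> jog_arm:
  increments:
    - [[0.007,0.006,0.13,0,0,0,0.14],[0.007,0.006,0.26,0,0,0,0.14],[0.007,0.006,0.308,0,0,0,0.2],[0.007,0.006,0.308,0,0,0,0.4],[0.007,0.006,0.308,0,0,0,0.4]]

```text
clock: 7.1
eef_pos: [0.4479, -0.0827, 0.079]
ee_rot: [3.128, 0.293, 0.001]
force: [0.6, -0.0, -0.1]
opening: 0.0282
grip_force: 0.0
```

```bash
cat > step.py <<'E'
import sys
from h import *
from workcell import manip
s=manip.state();print(where(s),"open",s["opening"].round(4),"g",s["grip_force"].round(2))
w=where(s)
for p in map(float,sys.argv[1:]):
    print(p,*[x.tolist() for x in rel(s,tgt(.142,p,.078),p)])
E
python3 step.py -.3 -.4 -.5 -.6
```

```text
Traceback (most recent call last):
  File "step.py", line 4, in <module>
    s=manip.state();print(where(s),"open",s["opening"].round(4),"g",s["grip_force"].round(2))
                                          ^^^^^^^^^^^^^^^^^^
AttributeError: 'float' object has no attribute 'round'
```

```bash
sed -i 's/s\["opening"\].round(4)/round(s["opening"],4)/;s/s\["grip_force"\].round(2)/round(float(s["grip_force"]),2)/' step.py
python3 step.py -.3 -.4 -.5 -.6
```

```text
{'t': 7.1, 'r': np.float64(0.1418), 'phi': np.float64(-0.193), 'z': np.float64(0.079), 'Ft': np.float64(0.11), 'F': array([ 0.55, -0.  , -0.13])} open 0.0282 g 0.0
-0.3 [0.002, -0.076, 0.005] [0.0, -0.001, 0.127]
-0.4 [0.013, -0.146, 0.005] [0.0, -0.001, 0.254]
-0.5 [0.03, -0.215, 0.005] [0.0, -0.001, 0.381]
-0.6 [0.055, -0.281, 0.005] [-0.0, -0.001, 0.509]
```

>>> jog_arm:
  increments:
    - [[0.002,-0.076,0.003,0,0,0.127,0.4],[0.013,-0.146,0.003,0,0,0.254,0.4],[0.03,-0.215,0.003,0,0,0.381,0.4],[0.055,-0.281,0.003,0,0,0.509,0.4],[0.055,-0.281,0.003,0,0,0.509,0.4]]

```text
clock: 7.72
eef_pos: [0.4483, -0.0244, 0.0784]
ee_rot: [-3.124, 0.329, -0.002]
force: [0.8, -0.2, -0.2]
opening: 0.028
grip_force: 0.0
```

```bash
python3 step.py -.5 -.4 -.3 -.2 -.1 0 .1 .2 .3 .4 .5 .6
```

```text
{'t': 7.72, 'r': np.float64(0.1421), 'phi': np.float64(-0.606), 'z': np.float64(0.0784), 'Ft': np.float64(-0.01), 'F': array([ 0.75, -0.16, -0.21])} open 0.028 g 0.0
-0.5 [0.004, 0.075, 0.002] [-0.0, -0.001, -0.124]
-0.4 [0.014, 0.146, 0.002] [-0.0, -0.001, -0.251]
-0.3 [0.032, 0.214, 0.002] [-0.0, -0.001, -0.379]
-0.2 [0.056, 0.281, 0.002] [-0.0, -0.001, -0.506]
-0.1 [0.086, 0.345, 0.002] [-0.0, -0.001, -0.633]
0.0 [0.123, 0.406, 0.002] [0.0, -0.001, -0.761]
0.1 [0.166, 0.462, 0.002] [0.0, -0.001, -0.888]
0.2 [0.214, 0.514, 0.002] [0.0, -0.001, -1.015]
0.3 [0.268, 0.561, 0.002] [0.0, -0.001, -1.143]
0.4 [0.325, 0.603, 0.002] [0.0, -0.001, -1.27]
0.5 [0.387, 0.638, 0.002] [0.0, -0.001, -1.397]
0.6 [0.451, 0.668, 0.002] [0.0, -0.001, -1.525]
```

>>> jog_arm:
  increments:
    - [[0.004,0.075,0.002,0,0,-0.124,0.4],[0.014,0.146,0.002,0,0,-0.251,0.4],[0.032,0.214,0.002,0,0,-0.379,0.4],[0.056,0.281,0.002,0,0,-0.506,0.4],[0.086,0.345,0.002,0,0,-0.633,0.4],[0.123,0.406,0.002,0,0,-0.761,0.4],[0.145,0.435,0.002,0,0,-0.825,0.4],[0.145,0.435,0.002,0,0,-0.825,0.4]]

```text
clock: 8.72
eef_pos: [0.4581, -0.1166, 0.0779]
ee_rot: [-3.066, -0.683, -0.002]
force: [0.5, 3.0, 0.4]
opening: 0.0281
grip_force: 1.2
```

```bash
python3 step.py .1 .2 .3 .4 .5 .6 .63
```

```text
{'t': 8.72, 'r': np.float64(0.1427), 'phi': np.float64(0.056), 'z': np.float64(0.0779), 'Ft': np.float64(-2.47), 'F': array([0.54, 2.99, 0.38])} open 0.0281 g 1.19
0.1 [0.004, 0.031, -0.0] [-0.001, -0.002, -0.063]
0.2 [0.012, 0.102, -0.0] [-0.001, -0.002, -0.19]
0.3 [0.026, 0.171, -0.0] [-0.001, -0.002, -0.317]
0.4 [0.046, 0.239, -0.0] [-0.001, -0.002, -0.445]
0.5 [0.074, 0.304, -0.0] [-0.001, -0.002, -0.572]
0.6 [0.108, 0.367, -0.0] [-0.0, -0.002, -0.699]
0.63 [0.119, 0.385, -0.0] [-0.0, -0.002, -0.738]
```

>>> jog_arm:
  increments:
    - [[0.004,0.031,0,0,0,-0.063,0.4],[0.012,0.102,0,0,0,-0.19,0.4],[0.026,0.171,0,0,0,-0.317,0.4],[0.046,0.239,0,0,0,-0.445,0.4],[0.074,0.304,0,0,0,-0.572,0.4],[0.108,0.367,0,0,0,-0.699,0.4],[0.108,0.367,0,0,0,-0.699,0.4]]

```text
clock: 9.6
eef_pos: [0.508, -0.1745, 0.0776]
ee_rot: [-2.768, -1.485, 0.0]
force: [-0.8, 1.7, 1.5]
opening: 0.028
grip_force: 1.0
```

```bash
cat > ptr.py <<'E'
from h import *
from workcell import snapshot
d=snapshot("top");im=d["img"];hsv=cv2.cvtColor(im,cv2.COLOR_RGB2HSV)
y=cv2.inRange(hsv,(22,100,90),(35,255,255));y[:180]=0;y[232:]=0;y[:,:280]=0;y[:,340:]=0
p=cv2.findNonZero(y);c=p[:,0].mean(0) if p is not None else None
if c is not None: r,a=pol(at(d,*c,.109));print("pointer n",len(p),"r",r,"screw est",((a-2.22)+1)%(2*np.pi)-1)
cv2.imwrite("pics/top_now.png",cv2.resize(im[165:285,250:370,::-1],(600,600),interpolation=cv2.INTER_CUBIC))
E
python3 step.py .5 .4 .3 .2 .1 0 -.1 -.2 -.3 -.4 -.5 -.6; python3 ptr.py
```

```text
{'t': 9.6, 'r': np.float64(0.143), 'phi': np.float64(0.598), 'z': np.float64(0.0776), 'Ft': np.float64(-1.56), 'F': array([-0.76,  1.67,  1.55])} open 0.028 g 1.02
0.5 [0.008, -0.069, -0.002] [-0.0, -0.0, 0.124]
0.4 [0.019, -0.14, -0.002] [-0.0, -0.0, 0.251]
0.3 [0.036, -0.208, -0.002] [-0.0, -0.0, 0.378]
0.2 [0.06, -0.275, -0.002] [-0.0, 0.0, 0.506]
0.1 [0.091, -0.339, -0.002] [-0.0, 0.0, 0.633]
0.0 [0.128, -0.4, -0.002] [-0.0, 0.0, 0.76]
-0.1 [0.171, -0.456, -0.002] [-0.0, 0.0, 0.888]
-0.2 [0.219, -0.508, -0.002] [-0.0, 0.0, 1.015]
-0.3 [0.272, -0.555, -0.002] [-0.0, 0.0, 1.142]
-0.4 [0.33, -0.597, -0.002] [-0.0, 0.0, 1.27]
-0.5 [0.391, -0.632, -0.002] [-0.0, 0.0, 1.397]
-0.6 [0.456, -0.662, -0.002] [-0.0, 0.0, 1.524]
pointer n 41 r 0.0287 screw est 0.7409999999999997
```

>>> jog_arm:
  increments:
    - [[0.008,-0.069,0,0,0,0.124,0.4],[0.036,-0.208,0,0,0,0.378,0.4],[0.06,-0.275,0,0,0,0.506,0.4],[0.091,-0.339,0,0,0,0.633,0.4],[0.128,-0.4,0,0,0,0.76,0.4],[0.171,-0.456,0,0,0,0.888,0.4],[0.195,-0.482,0,0,0,0.95,0.4],[0.195,-0.482,0,0,0,0.95,0.4]]

```text
clock: 10.65
eef_pos: [0.4496, -0.0882, 0.0777]
ee_rot: [3.118, 0.373, 0.001]
force: [0.3, -0.3, -0.2]
opening: 0.0281
grip_force: 0.0
```

```bash
python3 step.py -.2 -.3 -.4 -.5 -.6 -.64; python3 ptr.py
```

```text
{'t': 10.65, 'r': np.float64(0.1413), 'phi': np.float64(-0.152), 'z': np.float64(0.0777), 'Ft': np.float64(0.31), 'F': array([ 0.27, -0.25, -0.25])} open 0.0281 g 0.0
-0.2 [-0.003, -0.034, -0.002] [0.002, -0.001, 0.064]
-0.3 [0.005, -0.105, -0.002] [0.002, -0.001, 0.192]
-0.4 [0.019, -0.174, -0.002] [0.001, -0.001, 0.319]
-0.5 [0.04, -0.242, -0.002] [0.001, -0.001, 0.446]
-0.6 [0.067, -0.307, -0.002] [0.001, -0.001, 0.574]
-0.64 [0.08, -0.333, -0.002] [0.001, -0.001, 0.625]
pointer n 41 r 0.0287 screw est 0.7409999999999997
```

Screw holds at 0.74 on the backswing, so the lever is truly set to loosen.

>>> jog_arm:
  increments:
    - [[-0.003,-0.034,0,0,0,0.064,0.4],[0.005,-0.105,0,0,0,0.192,0.4],[0.019,-0.174,0,0,0,0.319,0.4],[0.04,-0.242,0,0,0,0.446,0.4],[0.067,-0.307,0,0,0,0.574,0.4],[0.08,-0.333,0,0,0,0.625,0.4],[0.08,-0.333,0,0,0,0.625,0.4]]

```text
clock: 11.58
eef_pos: [0.4498, -0.0198, 0.0775]
ee_rot: [3.116, -0.394, 0.001]
force: [-0.6, -0.1, 0.0]
opening: 0.0278
grip_force: 0.0
```

```bash
python3 step.py -.5 -.4 -.3 -.2 -.1 0 .1; python3 ptr.py
```

```text
{'t': 11.57, 'r': np.float64(0.1418), 'phi': np.float64(-0.641), 'z': np.float64(0.0775), 'Ft': np.float64(0.23), 'F': array([-0.6 , -0.08,  0.05])} open 0.0278 g 0.0
-0.5 [0.006, 0.1, -0.003] [0.0, -0.001, -0.177]
-0.4 [0.019, 0.169, -0.003] [0.001, -0.001, -0.304]
-0.3 [0.039, 0.237, -0.002] [0.001, -0.001, -0.432]
-0.2 [0.066, 0.303, -0.002] [0.001, -0.001, -0.559]
-0.1 [0.099, 0.366, -0.002] [0.001, -0.001, -0.686]
0.0 [0.139, 0.425, -0.002] [0.001, -0.001, -0.814]
0.1 [0.184, 0.48, -0.002] [0.001, -0.001, -0.941]
pointer n 42 r 0.0289 screw est 0.7439999999999998
```

>>> jog_arm:
  increments:
    - [[0.006,0.1,0,0,0,-0.177,0.4],[0.019,0.169,0,0,0,-0.304,0.4],[0.039,0.237,0,0,0,-0.432,0.4],[0.066,0.303,0,0,0,-0.559,0.4],[0.099,0.366,0,0,0,-0.686,0.4],[0.139,0.425,0,0,0,-0.814,0.4],[0.139,0.425,0,0,0,-0.814,0.4]]

```text
clock: 12.5
eef_pos: [0.4551, -0.1095, 0.0775]
ee_rot: [-3.083, -0.602, -0.001]
force: [0.7, 2.4, 0.5]
opening: 0.0278
grip_force: 0.9
```

```bash
python3 step.py 0 .1 .2 .3 .35 .4; python3 ptr.py
```

```text
{'t': 12.5, 'r': np.float64(0.1425), 'phi': np.float64(0.002), 'z': np.float64(0.0775), 'Ft': np.float64(-1.98), 'F': array([0.75, 2.45, 0.53])} open 0.0278 g 0.89
0.0 [0.003, -0.002, -0.002] [-0.001, -0.001, -0.002]
0.1 [0.006, 0.069, -0.002] [-0.001, -0.001, -0.129]
0.2 [0.017, 0.139, -0.002] [-0.001, -0.001, -0.257]
0.3 [0.035, 0.208, -0.003] [-0.001, -0.001, -0.384]
0.35 [0.046, 0.242, -0.003] [-0.001, -0.001, -0.448]
0.4 [0.059, 0.275, -0.003] [-0.001, -0.001, -0.511]
pointer n 44 r 0.0283 screw est 0.9901853071795861
```

>>> jog_arm:
  increments:
    - [[0.006,0.069,0,0,0,-0.129,0.4],[0.017,0.139,0,0,0,-0.257,0.4],[0.035,0.208,0,0,0,-0.384,0.4],[0.052,0.26,0,0,0,-0.48,0.4],[0.052,0.26,0,0,0,-0.48,0.4]]

```text
clock: 13.18
eef_pos: [0.4836, -0.153, 0.0773]
ee_rot: [-2.916, -1.167, 0.001]
force: [-2.2, 1.8, 1.6]
opening: 0.0276
grip_force: 1.2
```

```bash
python3 step.py .4 .45 .5 .55 .6; python3 ptr.py
```

```text
{'t': 13.18, 'r': np.float64(0.1423), 'phi': np.float64(0.37), 'z': np.float64(0.0773), 'Ft': np.float64(-2.83), 'F': array([-2.16,  1.85,  1.59])} open 0.0276 g 1.2
0.4 [0.002, 0.022, -0.003] [-0.001, 0.0, -0.033]
0.45 [0.004, 0.057, -0.003] [-0.001, 0.0, -0.097]
0.5 [0.007, 0.092, -0.003] [-0.001, 0.0, -0.16]
0.55 [0.013, 0.127, -0.003] [-0.001, 0.0, -0.224]
0.6 [0.02, 0.162, -0.003] [-0.001, 0.0, -0.288]
pointer n 40 r 0.0277 screw est 1.3281853071795862
```

View pics/top_now.png

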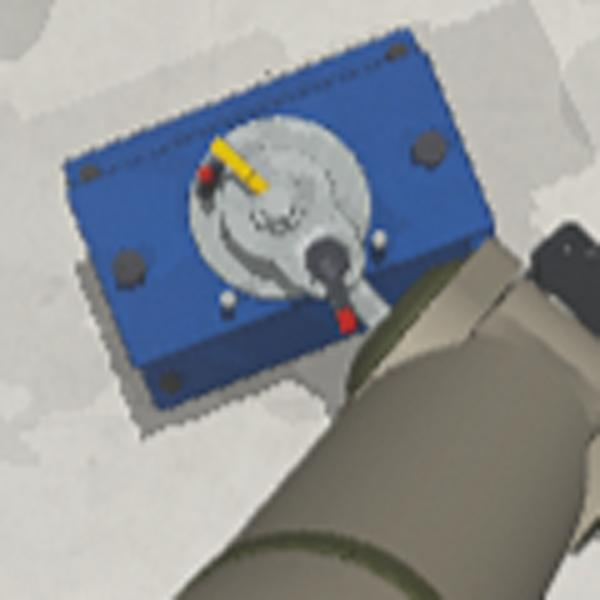

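>>> jog_arm:
  increments:
    - [[0.002,0.022,0,0,0,-0.033,0.4],[0.004,0.057,0,0,0,-0.097,0.4],[0.005,0.075,0,0,0,-0.13,0.4],[0.007,0.092,0,0,0,-0.16,0.4]]

```text
clock: 13.72
eef_pos: [0.4959, -0.1643, 0.0771]
ee_rot: [-2.834, -1.349, 0.004]
force: [-6.3, 4.2, 5.0]
opening: 0.028
grip_force: 3.5
```

```bash
python3 step.py .5 .52 .54 .56 .58 .6; python3 ptr.py
```

```text
{'t': 13.72, 'r': np.float64(0.1421), 'phi': np.float64(0.488), 'z': np.float64(0.0771), 'Ft': np.float64(-7.56), 'F': array([-6.34,  4.21,  5.02])} open 0.028 g 3.5
0.5 [0.0, 0.009, -0.004] [-0.005, 0.001, 0.001]
0.52 [0.0, 0.023, -0.004] [-0.005, 0.001, -0.024]
0.54 [0.001, 0.037, -0.004] [-0.005, 0.001, -0.049]
0.56 [0.001, 0.051, -0.004] [-0.005, 0.001, -0.075]
0.58 [0.002, 0.066, -0.005] [-0.005, 0.001, -0.1]
0.6 [0.004, 0.08, -0.005] [-0.005, 0.001, -0.126]
pointer n 48 r 0.0278 screw est 1.4331853071795866
```

>>> jog_arm:
  increments:
    - [[0,0.006,0,0,0,-0.01,0.4],[0,0.013,0,0,0,-0.023,0.4],[0,0.02,0,0,0,-0.035,0.4]]

```text
clock: 14.15
eef_pos: [0.499, -0.1668, 0.0771]
ee_rot: [-2.815, -1.387, 0.004]
force: [-6.1, 3.4, 3.9]
opening: 0.0279
grip_force: 3.5
```

```bash
python3 step.py; python3 ptr.py
```

```text
{'t': 14.15, 'r': np.float64(0.1421), 'phi': np.float64(0.515), 'z': np.float64(0.0771), 'Ft': np.float64(-6.85), 'F': array([-6.06,  3.38,  3.89])} open 0.0279 g 3.47
pointer n 45 r 0.0282 screw est 1.463185307179586
```

>>> jog_arm:
  increments:
    - [[0,0.006,0,0,0,-0.01,0.4],[0,0.013,0,0,0,-0.023,0.4],[0.001,0.02,0,0,0,-0.035,0.4]]

```text
clock: 14.58
eef_pos: [0.5021, -0.1692, 0.0771]
ee_rot: [-2.796, -1.426, 0.004]
force: [-6.3, 2.8, 4.0]
opening: 0.028
grip_force: 3.5
```

```bash
python3 step.py; python3 ptr.py
```

```text
{'t': 14.57, 'r': np.float64(0.142), 'phi': np.float64(0.543), 'z': np.float64(0.0771), 'Ft': np.float64(-6.76), 'F': array([-6.34,  2.8 ,  3.96])} open 0.028 g 3.51
pointer n 46 r 0.0284 screw est 1.4921853071795859
```

>>> jog_arm:
  increments:
    - [[0,0.006,0,0,0,-0.01,0.4],[0,0.013,0,0,0,-0.023,0.4],[0.001,0.02,0,0,0,-0.035,0.4]]

```text
clock: 15.0
eef_pos: [0.5053, -0.1715, 0.0771]
ee_rot: [-2.776, -1.464, 0.004]
force: [-6.6, 2.8, 5.4]
opening: 0.0283
grip_force: 3.8
```

```bash
python3 step.py; python3 ptr.py
```

```text
{'t': 15.0, 'r': np.float64(0.142), 'phi': np.float64(0.57), 'z': np.float64(0.0771), 'Ft': np.float64(-7.05), 'F': array([-6.62,  2.84,  5.41])} open 0.0283 g 3.76
pointer n 48 r 0.0276 screw est 1.5101853071795865
```

>>> jog_arm:
  increments:
    - [[0,0.005,0,0,0,-0.01,0.4],[0,0.01,0,0,0,-0.018,0.4],[0.001,0.015,0,0,0,-0.026,0.4]]

```text
clock: 15.42
eef_pos: [0.5075, -0.173, 0.0771]
ee_rot: [-2.761, -1.491, 0.005]
force: [-8.5, 2.9, 4.9]
opening: 0.0279
grip_force: 4.1
```

```bash
python3 step.py; python3 ptr.py
```

```text
{'t': 15.43, 'r': np.float64(0.142), 'phi': np.float64(0.589), 'z': np.float64(0.0771), 'Ft': np.float64(-8.72), 'F': array([-8.53,  2.94,  4.86])} open 0.0279 g 4.1
pointer n 47 r 0.0276 screw est 1.5131853071795867
```

>>> jog_arm:
  increments:
    - [[0,0.005,0,0,0,-0.008,0.4],[0,0.01,0,0,0,-0.016,0.4]]

```text
clock: 15.72
eef_pos: [0.509, -0.1739, 0.0771]
ee_rot: [-2.751, -1.508, 0.005]
force: [-7.8, 2.9, 6.3]
opening: 0.028
grip_force: 4.3
```

```bash
python3 step.py
```

```text
{'t': 15.72, 'r': np.float64(0.142), 'phi': np.float64(0.602), 'z': np.float64(0.0771), 'Ft': np.float64(-8.06), 'F': array([-7.75,  2.87,  6.3 ])} open 0.028 g 4.31
```

>>> jog_arm:
  increments:
    - [[0,0.005,0,0,0,-0.008,0.4],[0,0.01,0,0,0,-0.016,0.4]]

```text
clock: 15.98
eef_pos: [0.5106, -0.175, 0.077]
ee_rot: [-2.741, -1.526, 0.006]
force: [-8.0, 3.5, 6.1]
opening: 0.0281
grip_force: 4.5
```

```bash
python3 step.py;python3 ptr.py
```

```text
{'t': 15.97, 'r': np.float64(0.142), 'phi': np.float64(0.615), 'z': np.float64(0.077), 'Ft': np.float64(-8.62), 'F': array([-8.01,  3.48,  6.13])} open 0.0281 g 4.54
pointer n 45 r 0.0275 screw est 1.5201853071795863
```

```bash
python3 - <<'E'
from h import *
from workcell import manip,snapshot
s=manip.state();d=snapshot("wrist");pickle.dump((s,d),open("w6.pkl","wb"));t=snapshot("top");pickle.dump(t,open("t6.pkl","wb"))
a=cv2.resize(t["img"][185:240,280:340],(480,440),interpolation=cv2.INTER_CUBIC);b=d["img"][0:220,180:340]
b=cv2.resize(b,(320,440));cv2.imwrite("pics/c6.png",np.hstack([a,b])[:,:,::-1])
E
```

```text
(no output)
```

View pics/c6.png

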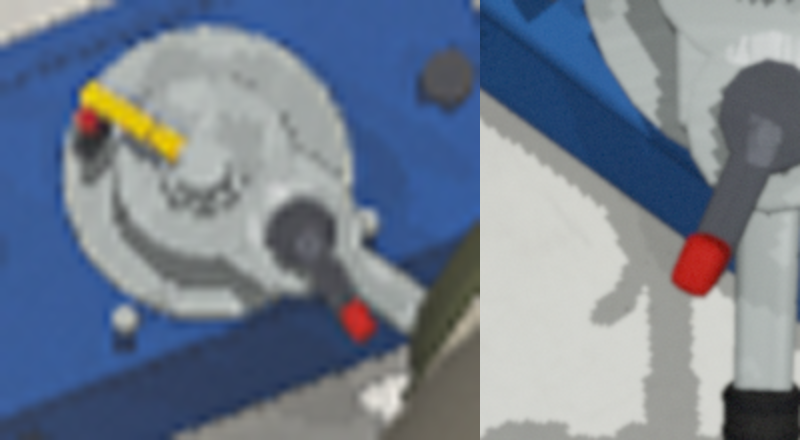

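```bash
python3 step.py .5 .4 .3 .2 .1 0 -.1
```

```text
{'t': 16.12, 'r': np.float64(0.142), 'phi': np.float64(0.616), 'z': np.float64(0.0771), 'Ft': np.float64(-8.23), 'F': array([-7.95,  2.84,  5.62])} open 0.0282 g 4.3
0.5 [0.006, -0.082, -0.004] [-0.007, 0.002, 0.163]
0.4 [0.018, -0.152, -0.004] [-0.006, 0.002, 0.29]
0.3 [0.038, -0.22, -0.004] [-0.006, 0.002, 0.418]
0.2 [0.064, -0.286, -0.003] [-0.006, 0.003, 0.545]
0.1 [0.097, -0.349, -0.003] [-0.006, 0.003, 0.672]
0.0 [0.135, -0.409, -0.003] [-0.006, 0.003, 0.8]
-0.1 [0.18, -0.464, -0.002] [-0.006, 0.004, 0.927]
```

>>> jog_arm:
  increments:
    - [[0.006,-0.082,0,0,0,0.163,0.4],[0.018,-0.152,0,0,0,0.29,0.4],[0.038,-0.22,0,0,0,0.418,0.4],[0.064,-0.286,0,0,0,0.545,0.4],[0.097,-0.349,0,0,0,0.672,0.4],[0.135,-0.409,0,0,0,0.8,0.4],[0.157,-0.437,0,0,0,0.863,0.4],[0.157,-0.437,0,0,0,0.863,0.4]]

```text
clock: 17.12
eef_pos: [0.4562, -0.1034, 0.0775]
ee_rot: [3.095, 0.53, 0.001]
force: [0.4, 0.5, -0.0]
opening: 0.0278
grip_force: 0.0
```

```bash
python3 step.py 0 .1 .12 .14 .16 .18 .2 .22;python3 ptr.py
```

```text
{'t': 17.12, 'r': np.float64(0.1393), 'phi': np.float64(-0.035), 'z': np.float64(0.0775), 'Ft': np.float64(-0.36), 'F': array([ 0.43,  0.54, -0.01])} open 0.0278 g 0.0
0.0 [-0.013, 0.025, -0.002] [0.002, -0.0, -0.061]
0.1 [-0.006, 0.096, -0.002] [0.002, -0.0, -0.189]
0.12 [-0.003, 0.11, -0.002] [0.002, -0.0, -0.214]
0.14 [-0.001, 0.124, -0.002] [0.002, -0.0, -0.24]
0.16 [0.002, 0.138, -0.002] [0.002, -0.0, -0.265]
0.18 [0.005, 0.152, -0.002] [0.002, -0.0, -0.29]
0.2 [0.008, 0.165, -0.002] [0.002, -0.0, -0.316]
0.22 [0.012, 0.179, -0.002] [0.002, -0.0, -0.341]
pointer n 45 r 0.0275 screw est 1.5201853071795863
```

>>> jog_arm:
  increments:
    - [[-0.013,0.025,0,0,0,-0.061,0.4],[-0.006,0.096,0,0,0,-0.189,0.4],[-0.001,0.124,0,0,0,-0.24,0.4],[0.002,0.138,0,0,0,-0.265,0.4]]

```text
clock: 17.68
eef_pos: [0.4649, -0.1284, 0.0773]
ee_rot: [-3.022, -0.849, 0.001]
force: [-2.8, 7.6, 1.9]
opening: 0.028
grip_force: 3.3
```

```bash
python3 step.py .18 .2 .22
```

```text
{'t': 17.68, 'r': np.float64(0.1423), 'phi': np.float64(0.152), 'z': np.float64(0.0773), 'Ft': np.float64(-7.97), 'F': array([-2.78,  7.63,  1.86])} open 0.028 g 3.3
0.18 [0.002, 0.02, -0.004] [-0.003, 0.0, -0.025]
0.2 [0.002, 0.034, -0.004] [-0.003, 0.0, -0.05]
0.22 [0.003, 0.048, -0.004] [-0.003, 0.0, -0.076]
```

>>> jog_arm:
  increments:
    - [[0,0.007,0,0,0,-0.012,0.4],[0,0.014,0,0,0,-0.025,0.4],[0.001,0.02,0,0,0,-0.035,0.4]]

```text
clock: 18.05
eef_pos: [0.4666, -0.131, 0.0772]
ee_rot: [-3.009, -0.891, 0.002]
force: [-2.8, 7.1, 2.9]
opening: 0.0279
grip_force: 3.8
```

```bash
python3 step.py .18 .2 .22
```

```text
{'t': 18.05, 'r': np.float64(0.1422), 'phi': np.float64(0.174), 'z': np.float64(0.0772), 'Ft': np.float64(-7.53), 'F': array([-2.85,  7.1 ,  2.94])} open 0.0279 g 3.84
0.18 [0.001, 0.004, -0.004] [-0.005, 0.001, 0.01]
0.2 [0.001, 0.019, -0.004] [-0.005, 0.001, -0.015]
0.22 [0.001, 0.033, -0.004] [-0.005, 0.001, -0.041]
```

>>> jog_arm:
  increments:
    - [[0,0.007,0,0,0,-0.012,0.4],[0,0.014,0,0,0,-0.025,0.4],[0.001,0.014,0,0,0,-0.025,0.4]]

```text
clock: 18.42
eef_pos: [0.468, -0.1331, 0.0772]
ee_rot: [-3.0, -0.92, 0.003]
force: [-4.4, 7.8, 4.0]
opening: 0.0281
grip_force: 3.8
```

```bash
python3 step.py;python3 ptr.py
```

```text
{'t': 18.43, 'r': np.float64(0.1422), 'phi': np.float64(0.192), 'z': np.float64(0.0772), 'Ft': np.float64(-8.88), 'F': array([-4.36,  7.76,  4.05])} open 0.0281 g 3.85
pointer n 45 r 0.0275 screw est 1.5201853071795863
```

>>> jog_arm:
  increments:
    - [[0,0.005,0,0,0,-0.01,0.4],[0,0.01,0,0,0,-0.018,0.4],[0.001,0.01,0,0,0,-0.018,0.4]]

```text
clock: 18.85
eef_pos: [0.469, -0.1345, 0.0772]
ee_rot: [-2.993, -0.941, 0.004]
force: [-4.8, 8.0, 4.1]
opening: 0.0279
grip_force: 4.2
```

```bash
python3 step.py;python3 ptr.py
```

```text
{'t': 18.85, 'r': np.float64(0.1421), 'phi': np.float64(0.204), 'z': np.float64(0.0772), 'Ft': np.float64(-9.32), 'F': array([-4.77,  8.02,  4.14])} open 0.0279 g 4.15
pointer n 45 r 0.0274 screw est 1.5261853071795866
```

>>> jog_arm:
  increments:
    - [[0,0.005,0,0,0,-0.01,0.4],[0,0.01,0,0,0,-0.018,0.4],[0.001,0.01,0,0,0,-0.018,0.4]]

```text
clock: 19.27
eef_pos: [0.47, -0.136, 0.0772]
ee_rot: [-2.986, -0.962, 0.004]
force: [-4.9, 7.0, 4.6]
opening: 0.028
grip_force: 4.4
```

```bash
python3 step.py;python3 ptr.py
```

```text
{'t': 19.27, 'r': np.float64(0.1421), 'phi': np.float64(0.216), 'z': np.float64(0.0772), 'Ft': np.float64(-8.58), 'F': array([-4.89,  7.05,  4.58])} open 0.028 g 4.4
pointer n 46 r 0.0277 screw est 1.5291853071795867
```

>>> jog_arm:
  increments:
    - [[0,0.005,0,0,0,-0.01,0.4],[0,0.01,0,0,0,-0.018,0.4],[0.001,0.01,0,0,0,-0.018,0.4]]

```text
clock: 19.7
eef_pos: [0.4711, -0.1374, 0.0772]
ee_rot: [-2.979, -0.983, 0.005]
force: [-5.9, 7.1, 5.5]
opening: 0.0281
grip_force: 4.7
```

```bash
python3 step.py;python3 ptr.py
```

```text
{'t': 19.7, 'r': np.float64(0.142), 'phi': np.float64(0.229), 'z': np.float64(0.0772), 'Ft': np.float64(-9.23), 'F': array([-5.9 ,  7.13,  5.45])} open 0.0281 g 4.66
pointer n 45 r 0.0276 screw est 1.5331853071795862
```

```bash
cat > tab.py <<'E'
from h import *
from workcell import manip,snapshot
import sys
def tabpol(s,d):
    hsv=cv2.cvtColor(d["img"],cv2.COLOR_RGB2HSV)
    rd=cv2.inRange(hsv,(0,130,60),(8,255,255))|cv2.inRange(hsv,(172,130,60),(180,255,255));rd[:,450:]=0;rd[:,:220]=0;rd[300:]=0;rd[:60]=0
    n,l,st,c=cv2.connectedComponentsWithStats(rd);i=1+st[1:,4].argmax()
    return c[i].round(1),pol(wat(s,d,*c[i],.1135))
print("w6",where(pickle.load(open("w6.pkl","rb"))[0])["phi"],tabpol(*pickle.load(open("w6.pkl","rb"))))
print("w5",where(pickle.load(open("w5.pkl","rb"))[0])["phi"],tabpol(*pickle.load(open("w5.pkl","rb"))))
s=manip.state();d=snapshot("wrist");pickle.dump((s,d),open("w7.pkl","wb"));print("now",where(s)["phi"],tabpol(s,d))
E
python3 tab.py
```

```text
w6 0.616 (array([290. , 131.3]), (np.float64(0.0695), np.float64(0.39)))
w5 -0.206 (array([305.8, 123.5]), (np.float64(0.0699), np.float64(-0.389)))
now 0.229 (array([291.3, 131.2]), (np.float64(0.0697), np.float64(-0.001)))
```

>>> jog_arm:
  increments:
    - [[0,0.005,0,0,0,-0.01,0.4],[0,0.01,0,0,0,-0.018,0.4],[0.001,0.01,0,0,0,-0.018,0.4]]

```text
clock: 20.18
eef_pos: [0.4722, -0.1389, 0.0771]
ee_rot: [-2.971, -1.004, 0.005]
force: [-7.1, 7.0, 6.5]
opening: 0.028
grip_force: 4.8
```

```bash
python3 step.py
```

```text
{'t': 20.18, 'r': np.float64(0.142), 'phi': np.float64(0.242), 'z': np.float64(0.0771), 'Ft': np.float64(-9.84), 'F': array([-7.12,  6.99,  6.47])} open 0.028 g 4.85
```

>>> jog_arm:
  increments:
    - [[0,0.005,0,0,0,-0.01,0.4],[0,0.01,0,0,0,-0.018,0.4],[0.001,0.01,0,0,0,-0.018,0.4]]

```text
clock: 20.55
eef_pos: [0.4733, -0.1403, 0.0771]
ee_rot: [-2.964, -1.024, 0.006]
force: [-7.0, 7.2, 6.1]
opening: 0.028
grip_force: 5.1
```

```bash
python3 step.py;python3 ptr.py;python3 tab.py|tail -1
```

```text
{'t': 20.55, 'r': np.float64(0.142), 'phi': np.float64(0.254), 'z': np.float64(0.0771), 'Ft': np.float64(-9.98), 'F': array([-6.97,  7.25,  6.12])} open 0.028 g 5.05
pointer n 43 r 0.0271 screw est 1.5461853071795861
now 0.254 (array([291.7, 131.3]), (np.float64(0.0697), np.float64(0.025)))
```

>>> jog_arm:
  increments:
    - [[0,0.005,0,0,0,-0.01,0.4],[0,0.01,0,0,0,-0.018,0.4],[0.001,0.01,0,0,0,-0.018,0.4]]

```text
clock: 21.02
eef_pos: [0.4744, -0.1417, 0.0771]
ee_rot: [-2.956, -1.045, 0.006]
force: [-7.8, 7.2, 7.6]
opening: 0.0281
grip_force: 5.3
```

```bash
cat > ang.py <<'E'
from h import *
from workcell import snapshot
def ang(d):
    im=d["img"].astype(float)[185:225,280:325];h=cv2.cvtColor(d["img"],cv2.COLOR_RGB2HSV)[185:225,280:325]
    R,G,B=im[...,0],im[...,1],im[...,2]
    wy=np.clip(np.minimum(R,G)-B-40,0,None);wr=np.clip(R-np.maximum(G,B)-40,0,None)*(h[...,1]>120)
    v,u=np.mgrid[185:225,280:325]
    cy=[(wy*u).sum()/wy.sum(),(wy*v).sum()/wy.sum()];cr=[(wr*u).sum()/wr.sum(),(wr*v).sum()/wr.sum()]
    P=np.array([at(d,a,b,.109)[:2] for a,b in zip(u[wy>15],v[wy>15])]);w=wy[wy>15]
    vx,vy=np.linalg.svd((P-np.average(P,0,w))*np.sqrt(w)[:,None])[2][0];
    a1=pol(at(d,*cy,.109));a2=pol(at(d,*cr,.111))
    fa=(np.arctan2(vy,vx)-YAW)%np.pi
    return "ptr",a1,"line",round(fa,3),"post",a2,"diff",round((a2[1]-a1[1])%(2*np.pi),3)
if __name__=="__main__":
    for f in("top","t6"):print(f,*ang(pickle.load(open(f+".pkl","rb"))))
    print("now",*ang(snapshot("top")))
E
python3 step.py; python3 ang.py
```

```text
{'t': 21.02, 'r': np.float64(0.1419), 'phi': np.float64(0.267), 'z': np.float64(0.0771), 'Ft': np.float64(-10.49), 'F': array([-7.85,  7.2 ,  7.64])} open 0.0281 g 5.31
top ptr (np.float64(0.0287), np.float64(2.26)) line 2.238 post (np.float64(0.0394), np.float64(-2.368)) diff 1.655
t6 ptr (np.float64(0.0285), np.float64(-2.538)) line 0.627 post (np.float64(0.0179), np.float64(0.019)) diff 2.557
now ptr (np.float64(0.0283), np.float64(-2.515)) line 0.653 post (np.float64(0.0405), np.float64(-2.348)) diff 0.167
```

>>> jog_arm:
  increments:
    - [[0,0.007,0,0,0,-0.012,0.4],[0,0.014,0,0,0,-0.025,0.4],[0.001,0.014,0,0,0,-0.025,0.4]]

```text
clock: 21.45
eef_pos: [0.4759, -0.1437, 0.0771]
ee_rot: [-2.946, -1.074, 0.007]
force: [-8.7, 7.0, 7.6]
opening: 0.0281
grip_force: 5.6
```

```bash
python3 step.py; python3 ang.py|tail -1; python3 tab.py|tail -1
```

```text
{'t': 21.45, 'r': np.float64(0.1419), 'phi': np.float64(0.285), 'z': np.float64(0.0771), 'Ft': np.float64(-10.85), 'F': array([-8.68,  6.97,  7.64])} open 0.0281 g 5.59
now ptr (np.float64(0.0283), np.float64(-2.511)) line 0.654 post (np.float64(0.0404), np.float64(-2.345)) diff 0.166
now 0.284 (array([292.1, 131.5]), (np.float64(0.0697), np.float64(0.055)))
```

>>> jog_arm:
  increments:
    - [[0,0.007,0,0,0,-0.012,0.4],[0,0.014,0,0,0,-0.025,0.4],[0.001,0.014,0,0,0,-0.025,0.4]]

```text
clock: 21.92
eef_pos: [0.4775, -0.1456, 0.077]
ee_rot: [-2.934, -1.103, 0.007]
force: [-9.4, 7.5, 8.7]
opening: 0.0284
grip_force: 5.9
```

```bash
python3 step.py; python3 ang.py|tail -1; python3 tab.py|tail -1
```

```text
{'t': 21.93, 'r': np.float64(0.1419), 'phi': np.float64(0.302), 'z': np.float64(0.077), 'Ft': np.float64(-11.77), 'F': array([-9.41,  7.5 ,  8.68])} open 0.0284 g 5.95
now ptr (np.float64(0.0281), np.float64(-2.507)) line 0.659 post (np.float64(0.0404), np.float64(-2.343)) diff 0.164
now 0.302 (array([292.5, 131.4]), (np.float64(0.0697), np.float64(0.073)))
```

>>> jog_arm:
  increments:
    - [[0,0.007,0,0,0,-0.012,0.4],[0,0.014,0,0,0,-0.025,0.4],[0.001,0.018,0,0,0,-0.032,0.4],[0.001,0.018,0,0,0,-0.032,0.4]]

```text
clock: 22.52
eef_pos: [0.4796, -0.148, 0.077]
ee_rot: [-2.92, -1.139, 0.008]
force: [-10.7, 7.7, 9.5]
opening: 0.028
grip_force: 6.5
```

```bash
python3 step.py; python3 ang.py|tail -1; python3 - <<'E'
from h import *
from workcell import snapshot
for n,d in(("top0",pickle.load(open("top.pkl","rb"))),("t6",pickle.load(open("t6.pkl","rb"))),("now",snapshot("top"))):
    hsv=cv2.cvtColor(d["img"],cv2.COLOR_RGB2HSV);rd=cv2.inRange(hsv,(0,130,80),(8,255,255))|cv2.inRange(hsv,(172,130,80),(180,255,255))
    rd[:212]=0;rd[245:]=0;rd[:,:290]=0;rd[:,345:]=0;c=cv2.findNonZero(rd)[:,0].mean(0);print(n,"tab",pol(at(d,*c,.12)))
E
```

```text
{'t': 22.52, 'r': np.float64(0.1419), 'phi': np.float64(0.325), 'z': np.float64(0.077), 'Ft': np.float64(-12.81), 'F': array([-10.72,   7.67,   9.49])} open 0.028 g 6.45
now ptr (np.float64(0.0279), np.float64(-2.503)) line 0.663 post (np.float64(0.0401), np.float64(-2.34)) diff 0.163
top0 tab (np.float64(0.0694), np.float64(0.208))
t6 tab (np.float64(0.0701), np.float64(0.408))
now tab (np.float64(0.0687), np.float64(0.115))
```

>>> jog_arm:
  increments:
    - [[0,0.007,0,0,0,-0.012,0.4],[0,0.014,0,0,0,-0.025,0.4],[0.001,0.021,0,0,0,-0.037,0.4],[0.001,0.021,0,0,0,-0.037,0.4],[0.001,0.021,0,0,0,-0.037,0.4]]

```text
clock: 23.25
eef_pos: [0.4823, -0.1509, 0.0769]
ee_rot: [-2.903, -1.181, 0.009]
force: [-10.2, 8.2, 8.3]
opening: 0.0281
grip_force: 6.7
```

```bash
python3 step.py .3 .25 .2; python3 ang.py|tail -1
```

```text
{'t': 23.25, 'r': np.float64(0.1418), 'phi': np.float64(0.352), 'z': np.float64(0.0769), 'Ft': np.float64(-12.92), 'F': array([-10.21,   8.17,   8.34])} open 0.0281 g 6.68
0.3 [0.001, -0.037, -0.005] [-0.012, 0.003, 0.109]
0.25 [0.005, -0.073, -0.005] [-0.012, 0.004, 0.172]
0.2 [0.011, -0.108, -0.005] [-0.012, 0.004, 0.236]
now ptr (np.float64(0.028), np.float64(-2.5)) line 0.667 post (np.float64(0.0401), np.float64(-2.339)) diff 0.161
```

>>> jog_arm:
  increments:
    - [[0,0.008,0,0,0,-0.013,0.4],[0.001,0.013,0,0,0,-0.022,0.4]]

```text
clock: 23.55
eef_pos: [0.4839, -0.1525, 0.0768]
ee_rot: [-2.892, -1.206, 0.01]
force: [-12.0, 9.5, 10.7]
opening: 0.0279
grip_force: 7.3
```

```bash
python3 step.py; python3 ang.py|tail -1
```

```text
{'t': 23.55, 'r': np.float64(0.1417), 'phi': np.float64(0.368), 'z': np.float64(0.0768), 'Ft': np.float64(-15.12), 'F': array([-12.01,   9.47,  10.69])} open 0.0279 g 7.26
now ptr (np.float64(0.0279), np.float64(-2.497)) line 0.668 post (np.float64(0.0402), np.float64(-2.338)) diff 0.159
```

>>> jog_arm:
  increments:
    - [[0,0.008,0,0,0,-0.013,0.4],[0.001,0.013,0,0,0,-0.022,0.4]]

```text
clock: 23.85
eef_pos: [0.4855, -0.1542, 0.0768]
ee_rot: [-2.881, -1.231, 0.01]
force: [-12.9, 8.7, 11.4]
opening: 0.0281
grip_force: 7.5
```

```bash
python3 step.py; python3 ang.py|tail -1
```

```text
{'t': 23.85, 'r': np.float64(0.1417), 'phi': np.float64(0.385), 'z': np.float64(0.0768), 'Ft': np.float64(-15.28), 'F': array([-12.93,   8.74,  11.36])} open 0.0281 g 7.5
now ptr (np.float64(0.0278), np.float64(-2.494)) line 0.67 post (np.float64(0.0401), np.float64(-2.337)) diff 0.157
```

>>> jog_arm:
  increments:
    - [[0,0,0,0,0,0,0.4],[0,0,0,0,0,0,0.4],[0,-0.01,0,0,0,0,0.4],[0,-0.02,0,0,0,0,0.4],[0,-0.03,0,0,0,0,0.4],[0,-0.03,0,0,0,0,0.4]]

```text
clock: 24.65
eef_pos: [0.4832, -0.1511, 0.0769]
ee_rot: [-2.884, -1.232, 0.006]
force: [-7.2, 4.8, 4.5]
opening: 0.0285
grip_force: 4.6
```

```bash
python3 step.py; python3 ang.py|tail -1; python3 tab.py|tail -1
```

```text
{'t': 24.65, 'r': np.float64(0.1412), 'phi': np.float64(0.358), 'z': np.float64(0.0769), 'Ft': np.float64(-8.41), 'F': array([-7.24,  4.76,  4.5 ])} open 0.0285 g 4.6
now ptr (np.float64(0.0278), np.float64(-2.494)) line 0.67 post (np.float64(0.0401), np.float64(-2.337)) diff 0.157
now 0.358 (array([298.4, 131.9]), (np.float64(0.0696), np.float64(0.131)))
```

>>> jog_arm:
  increments:
    - [[0,-0.01,0,0,0,0,0.4],[0,-0.02,0,0,0,0,0.4],[0,-0.03,0,0,0,0,0.4],[0,-0.03,0,0,0,0,0.4]]

```text
clock: 25.25
eef_pos: [0.4801, -0.147, 0.077]
ee_rot: [-2.885, -1.232, 0.004]
force: [-4.9, 6.0, 2.2]
opening: 0.0281
grip_force: 3.8
```

```bash
python3 step.py; python3 ang.py|tail -1; python3 tab.py|tail -1
```

```text
{'t': 25.25, 'r': np.float64(0.1408), 'phi': np.float64(0.321), 'z': np.float64(0.077), 'Ft': np.float64(-7.7), 'F': array([-4.86,  5.97,  2.19])} open 0.0281 g 3.79
now ptr (np.float64(0.0278), np.float64(-2.494)) line 0.669 post (np.float64(0.0401), np.float64(-2.335)) diff 0.159
now 0.321 (array([305.1, 132.1]), (np.float64(0.0696), np.float64(0.097)))
```

```bash
python3 step.py .3 .27 .24 .21 .18 .15 .12 .1
```

```text
{'t': 25.35, 'r': np.float64(0.1408), 'phi': np.float64(0.322), 'z': np.float64(0.077), 'Ft': np.float64(-7.55), 'F': array([-5.04,  5.63,  2.36])} open 0.0277 g 3.82
0.3 [-0.004, -0.016, -0.005] [-0.006, 0.001, 0.153]
0.27 [-0.001, -0.037, -0.005] [-0.006, 0.001, 0.191]
0.24 [0.002, -0.058, -0.005] [-0.006, 0.001, 0.229]
0.21 [0.006, -0.079, -0.005] [-0.006, 0.002, 0.267]
0.18 [0.011, -0.1, -0.004] [-0.006, 0.002, 0.305]
0.15 [0.016, -0.12, -0.004] [-0.006, 0.002, 0.344]
0.12 [0.022, -0.141, -0.004] [-0.006, 0.002, 0.382]
0.1 [0.027, -0.154, -0.004] [-0.006, 0.002, 0.407]
```

>>> jog_arm:
  increments:
    - [[-0.004,-0.016,0,0,0,0.1,0.4],[-0.001,-0.037,0,0,0,0.19,0.4],[0.002,-0.058,0,0,0,0.229,0.4],[0.006,-0.079,0,0,0,0.267,0.4],[0.006,-0.079,0,0,0,0.267,0.4]]

```text
clock: 25.98
eef_pos: [0.4711, -0.1364, 0.0773]
ee_rot: [-3.001, -0.925, 0.001]
force: [-4.8, 2.9, -1.2]
opening: 0.0283
grip_force: 2.4
```

```bash
python3 step.py .18 .15 .12 .1; python3 ang.py|tail -1; python3 tab.py|tail -1
```

```text
{'t': 25.98, 'r': np.float64(0.1415), 'phi': np.float64(0.223), 'z': np.float64(0.0773), 'Ft': np.float64(-5.1), 'F': array([-4.79,  2.87, -1.19])} open 0.0283 g 2.36
0.18 [-0.002, -0.03, -0.003] [-0.001, 0.001, 0.039]
0.15 [-0.001, -0.052, -0.003] [-0.001, 0.001, 0.077]
0.12 [0.0, -0.073, -0.003] [-0.001, 0.001, 0.115]
0.1 [0.002, -0.087, -0.003] [-0.001, 0.001, 0.141]
now ptr (np.float64(0.028), np.float64(-2.495)) line 0.672 post (np.float64(0.0401), np.float64(-2.335)) diff 0.16
now 0.223 (array([286.3, 133.6]), (np.float64(0.0696), np.float64(-0.007)))
```

>>> jog_arm:
  increments:
    - [[-0.002,-0.03,0,0,0,0.039,0.4],[-0.001,-0.052,0,0,0,0.077,0.4],[0,-0.073,0,0,0,0.115,0.4],[0.002,-0.087,0,0,0,0.141,0.4],[0.002,-0.087,0,0,0,0.141,0.4]]

```text
clock: 26.7
eef_pos: [0.4623, -0.1221, 0.0775]
ee_rot: [3.049, 0.758, 0.0]
force: [-0.4, -0.3, -0.3]
opening: 0.0278
grip_force: 0.0
```

```bash
python3 step.py .08 .05 .02; python3 ang.py|tail -1; python3 tab.py|tail -1
```

```text
{'t': 26.7, 'r': np.float64(0.1415), 'phi': np.float64(0.104), 'z': np.float64(0.0775), 'Ft': np.float64(0.03), 'F': array([-0.45, -0.27, -0.35])} open 0.0278 g 0.0
0.08 [-0.003, -0.017, -0.003] [0.0, -0.0, 0.025]
0.05 [-0.002, -0.039, -0.003] [0.0, -0.0, 0.063]
0.02 [-0.0, -0.06, -0.003] [0.0, -0.0, 0.101]
now ptr (np.float64(0.0281), np.float64(-2.509)) line 0.658 post (np.float64(0.0402), np.float64(-2.339)) diff 0.17
now 0.105 (array([293.3, 134.7]), (np.float64(0.0697), np.float64(-0.089)))
```

>>> jog_arm:
  increments:
    - [[0,0.002,0,0,0,0,0.2],[0,0.002,0,0,0,0,0.1],[0,0.002,-0.1,0,0,0,0.1],[0,0.002,-0.3,0,0,0,0.1],[-0.1,0,-0.5,0,0,0,0.1],[-0.1,0,-0.5,0,0,0,0.1]]

```text
clock: 27.55
eef_pos: [0.4445, -0.1324, 0.1795]
ee_rot: [3.048, 0.755, 0.006]
force: [-0.3, -0.6, -0.7]
opening: 0.0417
grip_force: 0.0
```

```bash
python3 step.py; python3 ang.py|tail -1; python3 tab.py|tail -1; python3 ang.py|tail -1
```

```text
{'t': 27.55, 'r': np.float64(0.162), 'phi': np.float64(0.108), 'z': np.float64(0.1795), 'Ft': np.float64(0.39), 'F': array([-0.32, -0.61, -0.73])} open 0.0417 g 0.0
now ptr (np.float64(0.0282), np.float64(-2.509)) line 0.658 post (np.float64(0.0403), np.float64(-2.339)) diff 0.17
now 0.105 (array([306.2,  95.7]), (np.float64(0.0693), np.float64(-0.087)))
now ptr (np.float64(0.0282), np.float64(-2.509)) line 0.658 post (np.float64(0.0403), np.float64(-2.339)) diff 0.17
```

```bash
python3 -c "
from workcell import sign_off
print(sign_off())"
```

```text
the job is handed in; nothing more can be done
None
```

I pushed the ratchet lever over to loosen, worked the screw back about 1.5 rad to the red post, and pressed it home with about 15 N at the grip. Then I let go, with the pointer still against the post in the last camera check, and handed the job in; no verdict came back.

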